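Put three lab items back on their own instruments

TASK

Three things were put down on the wrong instruments, so nothing can be started: put the amber bottle of stain on the magnetic stirrer, the loaded centrifuge bucket on the balance for weighing and the small rack of tubes on the shaker, each upright in the middle of its plate. The empty steel tray is free for parking something on the way. Set everything down gently, never tip one over, and do not push the wash bottle, the specimen cup or the timer aside.

Things in the scene. Friction and masses are not known exactly. Their poses are not given: they have to be found in the camera images.
- bottle: Amber glass laboratory bottle with a ribbed black screw cap and a paper band. Round: body 56 mm in diameter up to 62 mm, sloping shoulder, cap 42 mm in diameter from 80 to 106 mm height (the whole height is 106 mm); about 0.25 kg. Starts upright on the shaker. Origin: centre of its underside, z up along its axis.
- bucket: Centrifuge bucket: round bare aluminium pot, 52 mm in diameter below and with a plain collar 60 mm in diameter from 54 to 84 mm height (it may be gripped there from any side), with four white-capped tubes fixed in it that stand up to 110 mm; about 0.42 kg. Starts upright on the magnetic stirrer. Origin: centre of its underside, z up along its axis.
- rack: Small tube rack of white and clear plastic: a block 48 mm (its x axis) by 92 mm (its y axis), 62 mm high with straight flat sides, holding two rows of four tubes fixed in it whose white caps stand up to 95 mm; about 0.26 kg. Starts upright on the balance. Origin: centre of its underside, z up.
- stirrer: Magnetic stirrer, fixed: low grey box 126 mm wide with a knob and a switch on its front, and on top a plain round aluminium plate 120 mm in diameter whose flat upper face is 52 mm above the bench. Origin: on the bench right under the centre of the round plate; its front faces its -x.
- balance: Laboratory balance, fixed: low white box 150 mm wide with a sloping dark display at its front, and a round steel pan 110 mm in diameter whose flat upper face is 58 mm above the bench. Origin: on the bench right under the centre of the pan; its front faces its -x.
- shaker: Shaker, fixed and switched off: white box 148 mm wide with two knobs on its front, carrying a square platform 136 mm wide with a black rubber mat, 67 mm above the bench, inside a metal rim 4 mm thick that stands 7 mm above the mat (128 mm clear inside). Origin: on the bench right under the centre of the platform; its front faces its -x.
- tray: Empty shallow steel tray, fixed, the free spot: 156 mm (its x) by 186 mm (its y), floor 3 mm above the bench, rim 14 mm high. Origin: on the bench under its centre.
- washbottle: Bystander, loose: white wash bottle, 54 mm in diameter, with a bent clear spout up to 150 mm high. Origin: centre of its underside.
- cup: Bystander, loose: clear specimen cup with a white screw lid 65 mm in diameter, 70 mm high, between the robot and the instruments. Origin: centre of its underside.
- timer: Bystander, loose: flat grey timer 62 by 70 mm, 18 mm high. Origin: centre of its underside.

How it is judged (in metres and radians):
At the end, for the whole second after the job is handed in: The bottle stands on the stirrer plate, the bucket on the balance pan and the rack on the shaker mat: each upright (within 0.08 rad), its centre within 15 mm of the centre of its plate and its underside within 6 mm of the plate's face, released and at rest (horizontal distance between bottle and stirrer below 0.015 m and z of bottle in the frame of stirrer between 0.046 and 0.058 m and angle between each of bottle, bucket, rack's own z axis and vertical below 0.08 rad and linear speed of each of bottle, bucket, rack below 0.02 m/s and angular speed of each of bottle, bucket, rack below 0.2 rad/s and horizontal distance between bucket and balance below 0.015 m and z of bucket in the frame of balance between 0.052 and 0.064 m and horizontal distance between rack and shaker below 0.015 m and z of rack in the frame of shaker between 0.061 and 0.073 m); the robot touches nothing.
It fails at once if one of the three things is tipped over (more than 0.6 rad) (angle between any of bottle, bucket, rack's own z axis and vertical above 0.6 rad).
It fails at once if one of the three things is dropped (it falls out of the fingers faster than 0.75 m/s, that is from about 30 mm or more) ((linear speed of bottle above 0.75 m/s and contact force between bottle and the fingers below 0.1 N) or (linear speed of bucket above 0.75 m/s and contact force between bucket and the fingers below 0.1 N) or (linear speed of rack above 0.75 m/s and contact force between rack and the fingers below 0.1 N)).
It fails at once if the wash bottle, specimen cup or timer is pushed more than 30 mm or tipped over (distance of any of washbottle, cup, timer from where it was at the start of the episode above 0.03 m or angle between any of washbottle, cup, timer's own z axis and vertical above 0.6 rad).
It also fails if it takes over 128 s, if anything falls off the work surface, if the arm or the gripper's body presses on something with over 40 N, if the wrist force passes 120 N, or if a joint passes its speed limit or range.

ROBOT

A 7-joint arm with a two-finger parallel gripper is mounted at the origin on the work surface. World frame = base frame: x ahead of the robot, y to its left, z up, the work surface at z = 0. Lengths are in mm, angles in rad, forces in N, time in s.
With the tool pointing down it reaches from about 425 to 975 mm from the base axis. Payload 16.7 kg.
Tool frame: the origin (TCP) lies between the finger pads; the fingertips stand 8 mm ahead of it and the grasp point (between the pads) lies 11 mm behind it; z points along the fingers, y is the direction in which the jaws open and shut (so a half turn about z gives the same grasp; the last joint's range is limited). The gripper opens to 85 mm and grips with 20 to 120 N. Pads are 22 mm wide; open, the fingers measure 114 mm over their backs; the gripper's body (76 mm by 85 mm) begins 54 mm behind the grasp point. The pads swing forward as they close: fully open they stand 13 mm farther back than shut.
Start: joints at [1.169, 0.426, 0.074, 1.606, -0.034, 1.111, -0.067], TCP at [168.798, -653.517, 239.302] pointing down, gripper open.
Joint ranges: [-2.85, 2.85], [-0.5, 2.14], [-1.23, 1.37], [0.21, 2.46], [-1.02, 4.16], [0.16, 2.05], [-2.73, 2.73]. Speed limits (rad/s): [1.89, 1.89, 2.39, 2.39, 3.01, 3.01, 3.01].

INTERFACE

Orientations are given as a unit quaternion [w, x, y, z].
In Python, from workcell import manip, grab_frame, camera_info, order, finder gives the robot as it stands. The module is installed in compiled form; this text tells all that it offers.
- The arm moves only by the tool carry_out, never from a script. Its argument "moves" is a list of rows, each a list of 6 numbers: the shift along the tool's x, y, z in mm, then the turn, a rotation vector about the tool's x, y, z in rad. In form: [[x, y, z, rx, ry, rz], ...]. A call has 1 to 12 rows; each row is the pose to reach, as a shift and turn from the pose commanded when the call began, along the tool's axes at that moment; what a row does not reach only later rows make up. A row lasts 1/8 s, in which the tool goes at most 62.5 mm and 10.7 degrees, less where a joint would pass 70% of its speed; a pose out of reach is approached as far as the arm can. A call with a gripper value outside its range is refused whole. "fingers" is the opening in per cent of the stroke, from 0 (shut) to 100 (fully open), set as the call begins (left out, the last holds). The fingers move at their own pace and stop on an object; "grip_force" is the grip in N (left out, the last holds). Time passes only in rows, so rows that repeat a pose let the fingers close. It gives the time, the measured TCP pose, the force and the opening at its end, in the units of the state.
- manip.get_obs(): the state, without advancing time (a new reading comes with each control period).
- grab_frame(name): name is "scene" or "top"; returns the picture (420x560x3 uint8, red, green, blue); there is no depth.
- camera_info(name): a dict with "camera_matrix" (3x3 intrinsics, pixels), "dist_coeffs" ([k1, k2, p1, p2, k3] as OpenCV has them; the pictures are not rectified), "world_to_cam" (4x4, takes a point from world to camera coordinates). Camera axes: x right, y down, z forward; pixel columns grow to the right and rows downward; lengths in mm; the calibration is good to about 2 mm. A picture is of the moment at which its call begins. camera_info takes no time and is no camera call.
- order.hand_in(): hands the job in, once; it reports no verdict.
Trained networks look in the newest picture that a camera, given by its name, has taken for a name from the list of things; names that differ only in an ending like _2 or _b are one class to them, and where a whole thing is asked for, a point or a joint stands for the part that bears it (a point fixed in the world has none). Each returns a list of dicts, best first, with "confidence" (0 to 1); they miss things now and then, are a little off and sometimes report something else, mostly with a low value. They report only what shows in the picture. A call takes as long as a camera call.
- finder.silhouettes(query, camera): "pixels" (420x560 bool, what is visible of it) and "extent" ([left, top, right, bottom] in pixels, round what is visible of it).
- finder.spot_point(query, camera): "pixel" ([row, column] in pixels: a listed point, or the origin of a listed thing).
The state is a dict: "time_s": time; "q": joint angles; "dq": joint speeds; "effort": joint torques, N m; "position": TCP position; "ee_rot": TCP orientation; "ft_force": force on the tool from outside, world axes, zero at the start; "ft_torque": the same for the moment, N m; "width": finger opening in mm.
Only numpy, scipy, OpenCV 4.12 (cv2) and the standard library are available. Lean on these libraries where they do the work, as an engineer would, in place of code of your own. Each camera call takes 0.05 s, during which the arm holds its last target.

## Working session

There is one attempt and no reset: what is moved stays moved. The work goes in short steps, Python scripts to look and compute and a tool call to move; the robot and the scene stay as the last step left them, time stands still between calls to the robot, and variables do not carry over. Pictures are saved under pics/ and viewed, and the job is handed in when it is done.

Besides the shell and the picture viewer there is one more tool, called after ">>>" by a JSON object that holds its "fn" and its "kwargs", one argument or row to a line. carry_out: Moves the arm, as the interface text tells. Its arguments: {"type":"object","properties":{"moves":{"type":"array"},"fingers":{"type":"number"},"grip_force":{"type":"number"}},"required":["moves"]}

```bash
mkdir -p pics; ls; python3 - <<'E'
from workcell import manip, grab_frame, camera_info, order, finder
import cv2
o=manip.get_obs()
for k,v in o.items(): print(k,v)
for c in ("scene","top"):
    f=grab_frame(c); cv2.imwrite(f"pics/{c}0.png",f[:,:,::-1])
    i=camera_info(c); print(c,i)
E
```

```text
pics
time_s 0.0
q [ 1.16850897  0.42672478  0.07384639  1.60664658 -0.03406858  1.11078868
 -0.06709052]
dq [ 0.00087355  0.00059143 -0.00065319 -0.00011658 -0.00179407 -0.00054249
 -0.00026969]
effort [ 1.91649575e-03 -9.49821997e+01  3.76178294e+00 -4.63504493e+01
  1.92904979e-02  1.01238268e-02 -3.68121039e-05]
position [ 168.68061302 -653.15550757  238.59782058]
ee_rot [-6.38459546e-04  9.92023070e-01  1.26054748e-01 -1.43046936e-04]
ft_force [-0.6183784   0.57920193  0.01423843]
ft_torque [-0.02865642  0.00328829 -0.01170308]
width 85.49746068047273
scene {'camera_matrix': array([[407.20931858,   0.        , 277.29671905],
       [  0.        , 407.20931858, 204.19623099],
       [  0.        ,   0.        ,   1.        ]]), 'dist_coeffs': array([-0.10598606,  0.        ,  0.        ,  0.        ,  0.        ]), 'world_to_cam': array([[-6.14003559e-01,  7.89225564e-01, -1.10742340e-02,
         3.41448392e+02],
       [ 6.23409592e-01,  4.76300851e-01, -6.20079011e-01,
        -2.96156134e+02],
       [-4.84107540e-01, -3.87634504e-01, -7.84461204e-01,
         1.31513434e+03],
       [ 0.00000000e+00,  0.00000000e+00,  0.00000000e+00,
         1.00000000e+00]])}
top {'camera_matrix': array([[505.63270463,   0.        , 275.97761775],
       [  0.        , 505.63270463, 213.10020263],
       [  0.        ,   0.        ,   1.        ]]), 'dist_coeffs': array([-0.16717794,  0.        ,  0.        ,  0.        ,  0.        ]), 'world_to_cam': array([[-6.35878789e-03, -9.99931941e-01, -9.78154327e-03,
         4.51547433e-01],
       [-9.94806830e-01,  7.31926145e-03, -1.01517486e-01,
         5.34278671e+02],
       [ 1.01582170e-01,  9.08521789e-03, -9.94785666e-01,
         1.14863075e+03],
       [ 0.00000000e+00,  0.00000000e+00,  0.00000000e+00,
         1.00000000e+00]])}
```

View pics/scene0.png

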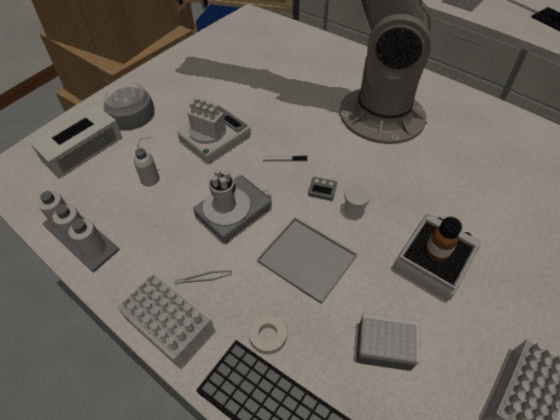

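View pics/top0.png

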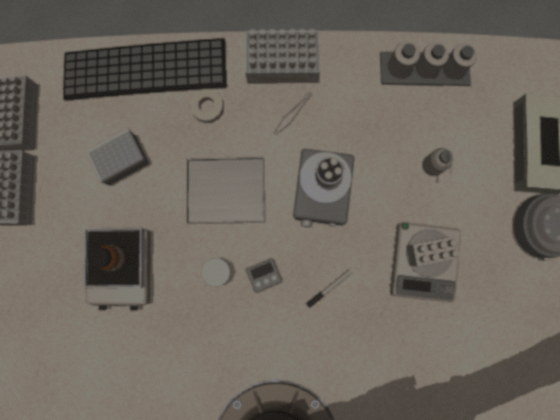

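The top view shows the bottle on the shaker at about (110,257), the bucket on the stirrer at (330,172), the rack on the balance at (435,248), the cup at (216,271), the timer at (264,275) and the wash bottle at (441,160).

```bash
cat > h.py <<'E'
from workcell import manip, grab_frame, camera_info, order, finder
import cv2, numpy as np
from scipy.spatial.transform import Rotation as R
def px2w(cam,rc,z):
    i=camera_info(cam);K=i['camera_matrix'];d=i['dist_coeffs'];T=i['world_to_cam']
    p=cv2.undistortPoints(np.array([[[rc[1],rc[0]]]],float),K,d)[0,0]
    ray=T[:3,:3].T@np.array([p[0],p[1],1]);c=-T[:3,:3].T@T[:3,3]
    return c+ray*(z-c[2])/ray[2]
def w2px(cam,P):
    i=camera_info(cam);T=i['world_to_cam']
    p,_=cv2.projectPoints(np.atleast_2d(np.array(P,float)),cv2.Rodrigues(T[:3,:3])[0],T[:3,3],i['camera_matrix'],i['dist_coeffs'])
    return p[:,0]
E
python3 - <<'E'
from h import *
zs=dict(bottle=67,bucket=52,rack=58,stirrer=0,balance=0,shaker=0,tray=0,washbottle=0,cup=0,timer=0)
for c in ("scene","top"):
    grab_frame(c)
    for n,z in zs.items():
        for r in finder.spot_point(n,c)[:2]:
            print(c,n,round(r['confidence'],2),np.round(r['pixel'],1),np.round(px2w(c,r['pixel'],z)[:2],1))
print(manip.get_obs()['time_s'])
E
```

```text
scene bottle 0.97 [250.  435.3] [432.8 362. ]
scene bucket 0.78 [206.9 226.1] [ 621.9 -110.2]
scene rack 0.66 [130.2 206.9] [ 448.1 -344.9]
scene stirrer 0.88 [218.9 227.6] [ 622.2 -112.3]
scene balance 0.54 [212.7 349.2] [413.1 128. ]
scene shaker 0.96 [266.3 431.1] [430.9 371.7]
scene tray 0.92 [259.7 307.2] [596.1 122.5]
scene washbottle 0.72 [180.5 150.6] [ 656.1 -378.2]
scene cup 0.82 [209.5 350.1] [402.6 124.3]
scene timer 0.84 [188.1 325.9] [379.5  32.1]
scene timer 0.31 [217.6 231.1] [ 613.5 -107.9]
top bottle 0.85 [258.6 114.5] [428.8 364.6]
top bucket 0.92 [176.3 326.1] [ 615.8 -119.1]
top rack 0.57 [249.8 428.9] [ 444.5 -351.4]
top stirrer 0.66 [181.4 322.9] [ 612.6 -116. ]
top balance 0.73 [255.5 419.1] [ 432.7 -344.1]
top shaker 0.8 [258.5 121.4] [429.9 369.8]
top shaker 0.61 [253. 429.] [ 438.4 -368.6]
top tray 0.96 [186.1 222.2] [603.2 125.7]
top washbottle 0.59 [164.4 431.4] [ 653.7 -383. ]
top cup 0.73 [274.1 222.6] [393.1 124.1]
top cup 0.23 [276.3 262.4] [387.6  30. ]
top timer 0.78 [277.5 261.8] [384.8  31.4]
1.2
```

```bash
cat >> h.py <<'E'
def circ(x,y,z,r,n=60):
    a=np.linspace(0,2*np.pi,n);return np.c_[x+r*np.cos(a),y+r*np.sin(a),0*a+z]
def rect(x,y,z,lx,ly,yaw):
    c=np.array([[-1,-1],[1,-1],[1,1],[-1,1],[-1,-1]])*[lx/2,ly/2]
    cs,s=np.cos(yaw),np.sin(yaw)
    return np.c_[c@np.array([[cs,s],[-s,cs]])+[x,y],np.full(5,z)]
def crop(f,cam,P,half,scale,curves):
    p=w2px(cam,[P])[0]; x0,y0=int(p[0]-half),int(p[1]-half)
    M=np.array([[scale,0,-x0*scale+scale/2-.5],[0,scale,-y0*scale+scale/2-.5]],float)
    im=cv2.warpAffine(f[:,:,::-1].copy(),M,(2*half*scale,2*half*scale),flags=cv2.INTER_CUBIC)
    im=np.clip((im/255.)**0.6*255,0,255).astype(np.uint8)
    for C,col in curves:
        q=w2px(cam,C)@M[:,:2].T+M[:,2]
        cv2.polylines(im,[np.round(q*8).astype(int)],False,col,1,cv2.LINE_AA,3)
    return im
E
cat > ov.py <<'E'
from h import *
import sys
st=(616,-115,0.);ba=(436,-347,0.);sh=(430,371,0.)
def run(name,st,ba,sh,bot,buc,rack,ryaw,stc,bac):
    fr={c:grab_frame(c) for c in("scene","top")}
    G=(0,255,0);Rr=(0,0,255);Y=(0,255,255)
    rows=[]
    for c in fr:
        a=crop(fr[c],c,(*st,52),46,6,[(circ(*st,52,60),G),(circ(*buc,52+84,30),Rr),(circ(*buc,52,26),Y)])
        b=crop(fr[c],c,(*ba,58),46,6,[(circ(*ba,58,55),G),(rect(*rack,58+62,48,92,ryaw),Rr),(rect(*rack,58,48,92,ryaw),Y)])
        d=crop(fr[c],c,(*sh[:2],67),46,6,[(rect(*sh[:2],74,136,136,sh[2]),G),(rect(*sh[:2],67,128,128,sh[2]),Y),(circ(*bot,67+106,21),Rr),(circ(*bot,67,28),Y)])
        for k,im in zip("abd",(a,b,d)): rows.append((c,k,im))
    for k in "abd":
        cv2.imwrite(f"pics/{name}_{k}.png",np.hstack([im for c,kk,im in rows if kk==k])[:,:][:600] if 0 else cv2.resize(np.hstack([im for c,kk,im in rows if kk==k]),(800,400)))
E
python3 - <<'E'
from ov import *
run("o1",(616,-114),(436,-346),(430,371,0),(431,363),(618,-115),(446,-348),0.1,0,0)
E
```

```text
(no output)
```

View pics/o1_a.png

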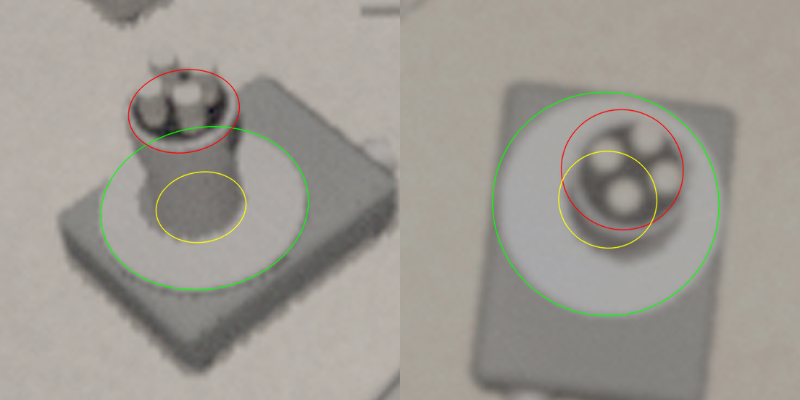

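View pics/o1_b.png

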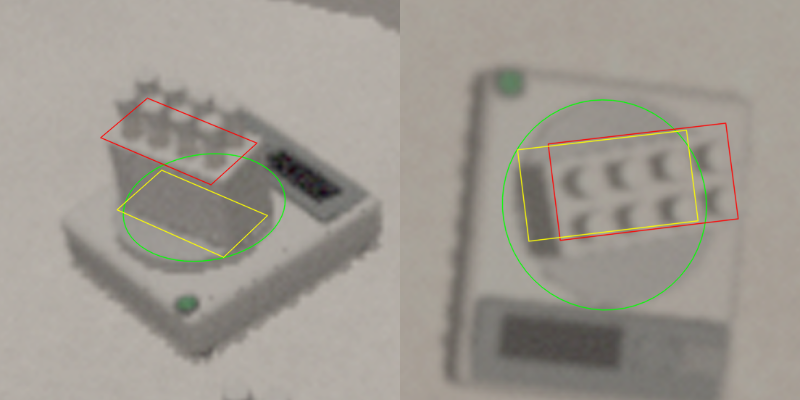

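View pics/o1_d.png

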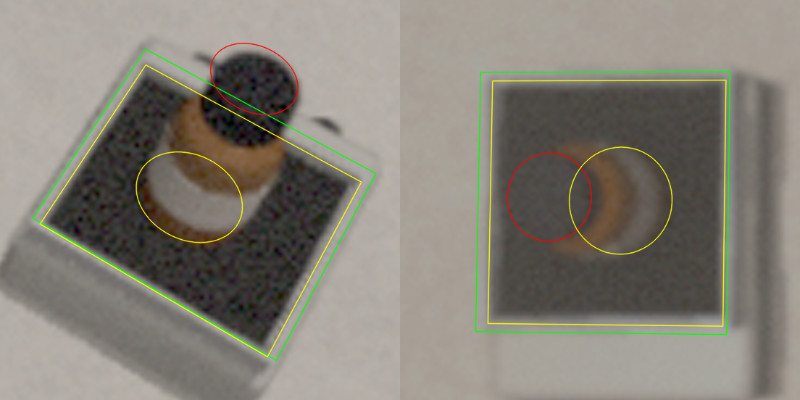

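```bash
cat > fit.py <<'E'
from h import *
from scipy.optimize import minimize
def hullmask(cam,parts,S=4):
    m=np.zeros((420*S,560*S),np.uint8)
    for P in parts:
        q=(w2px(cam,P)+.5)*S
        cv2.fillConvexPoly(m,cv2.convexHull(np.round(q).astype(np.int32)),1)
    return cv2.resize(m.astype(np.float32),(560,420),interpolation=cv2.INTER_AREA)
def parts(n,x,y,z,yaw=0):
    if n=='bottle': return [np.r_[circ(x,y,z,28),circ(x,y,z+62,28)],np.r_[circ(x,y,z+62,28),circ(x,y,z+80,21)],np.r_[circ(x,y,z+80,21),circ(x,y,z+106,21)]]
    if n=='bucket': return [np.r_[circ(x,y,z,26),circ(x,y,z+54,26)],np.r_[circ(x,y,z+54,30),circ(x,y,z+84,30)],np.r_[circ(x,y,z+84,20),circ(x,y,z+108,18)]]
    if n=='rack': return [np.r_[rect(x,y,z,48,92,yaw),rect(x,y,z+62,48,92,yaw)],np.r_[rect(x,y,z+62,38,84,yaw),rect(x,y,z+94,38,84,yaw)]]
    if n=='tray': return [np.r_[rect(x,y,0,156,186,yaw),rect(x,y,14,156,186,yaw)]]
    if n=='cup': return [np.r_[circ(x,y,0,28),circ(x,y,70,32.5)]]
    if n=='shaker': return [np.r_[rect(x,y,0,148,148,yaw),rect(x,y,74,136,136,yaw)]]
def fit(n,x0,z,cams=("scene","top"),yaw0=None):
    obs={}
    for c in cams:
        grab_frame(c); s=finder.silhouettes(n,c)
        # choose nearest to the guess
        p=w2px(c,[[x0[0],x0[1],z+40]])[0]
        s=[r for r in s if abs(np.mean(r['extent'][::2])-p[0])<30 and abs(np.mean(r['extent'][1::2])-p[1])<30]
        if s: obs[c]=(s[0]['pixels'].astype(np.float32),s[0]['confidence'],s[0]['extent'])
    def cost(v,cs):
        t=0
        for c in cs:
            m=hullmask(c,parts(n,v[0],v[1],z,v[2] if len(v)>2 else 0))
            o=obs[c][0]; t+=1-np.minimum(m,o).sum()/np.maximum(m,o).sum()
        return t
    res={}
    for cs in [list(obs)]+[[c] for c in obs]:
        v0=np.array(list(x0)+([yaw0] if yaw0 is not None else []))
        sim=np.array([v0]+[v0+np.eye(len(v0))[i]*(8 if i<2 else .15) for i in range(len(v0))])
        r=minimize(cost,v0,args=(cs,),method='Nelder-Mead',options=dict(initial_simplex=sim,xatol=.05,fatol=1e-4))
        print(n,cs,np.round(r.x,2),'cost',round(r.fun/len(cs),3)); res[tuple(cs)]=r.x
    return obs,res
E
python3 - <<'E'
from fit import *
ims=[]
for n,x,z,yw in [('bottle',(431,363),67,None),('bucket',(616,-117),52,None),('rack',(446,-348),58,.1),('cup',(395,124),0,None),('tray',(600,124),0,0.)]:
    obs,_=fit(n,x,z,yaw0=yw)
    print({c:(round(o[1],2),o[2]) for c,o in obs.items()})
    np.save(f'/tmp/{n}.npy',np.array([o[0] for o in obs.values()]))
print(manip.get_obs()['time_s'])
E
```

```text
bottle ['scene', 'top'] [432.02 365.91] cost 0.068
bottle ['scene'] [432.9  365.82] cost 0.057
bottle ['top'] [431.73 365.28] cost 0.076
{'scene': (0.85, [429.2, 216.7, 460.9, 262.2]), 'top': (0.61, [90.7, 244.7, 125.4, 269.2])}
bucket ['scene', 'top'] [ 615.27 -118.22] cost 0.084
bucket ['scene'] [ 617.33 -117.42] cost 0.063
bucket ['top'] [ 613.79 -118.08] cost 0.089
{'scene': (0.71, [209.5, 169.7, 238.0, 214.3]), 'top': (0.97, [314.3, 158.3, 344.3, 189.0])}
rack ['scene', 'top'] [ 4.4051e+02 -3.4644e+02  1.5000e-01] cost 0.088
rack ['scene'] [ 4.4158e+02 -3.4781e+02  6.0000e-02] cost 0.106
rack ['top'] [ 4.4041e+02 -3.4618e+02  1.6000e-01] cost 0.062
{'scene': (0.72, [188.1, 95.4, 221.6, 139.9]), 'top': (0.96, [407.7, 238.0, 457.7, 267.4])}
cup ['scene', 'top'] [400.37 132.73] cost 0.105
cup ['scene'] [399.78 133.01] cost 0.164
cup ['top'] [400.29 133.05] cost 0.045
{'scene': (0.79, [344.4, 184.2, 369.5, 217.6]), 'top': (0.59, [202.1, 255.5, 232.9, 287.5])}
tray ['scene', 'top'] [5.9314e+02 1.1917e+02 1.0000e-02] cost 0.026
tray ['scene'] [5.9380e+02 1.1906e+02 2.0000e-02] cost 0.029
tray ['top'] [5.9295e+02 1.1993e+02 1.0000e-02] cost 0.019
{'scene': (0.71, [257.5, 220.2, 356.4, 302.9]), 'top': (0.79, [182.9, 153.6, 266.7, 219.5])}
2.3
```

```bash
python3 - <<'E'
from h import *
G=(0,255,0);Rr=(0,0,255);Y=(0,255,255)
fr={c:grab_frame(c) for c in("scene","top")}
ba=(434,-347)
ims=[]
for c in fr:
    ims.append(crop(fr[c],c,(*ba,58),33,12,[(circ(*ba,58,55),G)]))
im=np.hstack(ims); im=cv2.createCLAHE(4).apply(cv2.cvtColor(im,cv2.COLOR_BGR2GRAY)) if 0 else im
a=im.astype(float); a=np.clip((a-100)*255/110,0,255).astype(np.uint8)
cv2.imwrite("pics/bal.png",cv2.resize(a,(800,400)))
print(w2px("scene",circ(*ba,58,55,5)),w2px("top",circ(*ba,58,55,5)))
E
```

```text
[[196.49685478 137.51039976]
 [223.35468139 134.87388462]
 [222.37536388 117.67889918]
 [196.61781817 120.16525514]
 [196.49685478 137.51039976]] [[426.42156614 230.33952611]
 [403.51363411 254.7912698 ]
 [427.74606497 278.67140525]
 [450.4276901  254.05851839]
 [426.42156614 230.33952611]]
```

View pics/bal.png

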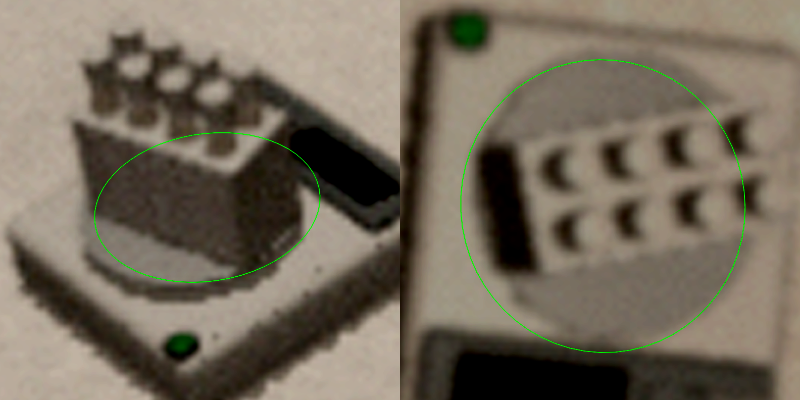

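```bash
cat > mv.py <<'E'
# usage: state kept in cmd.json {x,y,z,phi}; tool down
import json,sys,numpy as np
from scipy.spatial.transform import Rotation as R
def rot(phi): 
    c,s=np.cos(phi),np.sin(phi); return R.from_matrix(np.array([[c,s,0],[s,-c,0],[0,0,-1.]]))
def load(): return json.load(open('cmd.json'))
def save(p): json.dump(list(map(float,p)),open('cmd.json','w'))
def row(c,t):
    Rc=rot(c[3]); return np.r_[Rc.inv().apply(np.array(t[:3])-c[:3]),(Rc.inv()*rot(t[3])).as_rotvec()]
def plan(*ts):
    c=np.array(load())
    for t in ts: print(t,'->',np.round(row(c,t),3).tolist())
def apply(r):
    c=np.array(load());Rc=rot(c[3]); p=c[:3]+Rc.apply(r[:3]); n=[*p,c[3]-r[5]]; save(n); print('cmd',np.round(n,2))
E
python3 - <<'E'
from mv import *
import numpy as np
save([168.798,-653.517,239.302,2*np.arctan2(.126054748,.99202307)])
h=np.pi/2
plan([400,-480,280,.7],[560,-200,290,1.2],[560,100,290,h],[432,366,290,h])
E
```

```text
[400, -480, 280, 0.7] -> [267.251, -110.179, -40.698, 0.0, 0.0, -0.447]
[560, -200, 290, 1.2] -> [492.194, -341.265, -50.698, 0.0, 0.0, -0.947]
[560, 100, 290, 1.5707963267948966] -> [567.223, -631.731, -50.698, 0.0, 0.0, -1.318]
[432, 366, 290, 1.5707963267948966] -> [509.817, -921.291, -50.698, 0.0, 0.0, -1.318]
```

>>> {"fn": "carry_out", "kwargs": {
  "moves": [
    [54, -22, -10, 0, 0, -0.1],
    [108, -44, -20, 0, 0, -0.2],
    [160, -66, -30, 0, 0, -0.3],
    [214, -88, -40, 0, 0, -0.4],
    [267, -110, -41, 0, 0, -0.447],
    [305, -149, -45, 0, 0, -0.53],
    [342, -188, -47, 0, 0, -0.62],
    [380, -226, -50, 0, 0, -0.7],
    [417, -265, -51, 0, 0, -0.79],
    [455, -303, -51, 0, 0, -0.87],
    [492, -341, -51, 0, 0, -0.947],
    [492, -341, -51, 0, 0, -0.947]
  ],
  "fingers": 100,
  "grip_force": 40
}}

```text
time_s: 3.9
position: [561.8, -195.8, 290.5]
ee_rot: [-0.0, 0.823, 0.568, 0.001]
ft_force: [-0.3, -1.0, -0.2]
width: 85.0
```

```bash
python3 - <<'E'
from mv import *
apply([492,-341,-51,0,0,-0.947])
h=np.pi/2
plan([560,100,290,h],[432,366,290,h])
from workcell import manip
o=manip.get_obs(); print(o['position'],o['ee_rot'],o['q'],o['time_s'])
E
```

```text
cmd [ 559.88 -200.31  290.3     1.2 ]
[560, 100, 290, 1.5707963267948966] -> [279.917, -108.766, 0.302, 0.0, 0.0, -0.371]
[432, 366, 290, 1.5707963267948966] -> [481.41, -324.498, 0.302, 0.0, 0.0, -0.371]
[ 561.7583628  -195.82603786  290.481211  ] [-3.49775613e-04  8.23319518e-01  5.67577488e-01  8.02476199e-04] [ 0.51775019  0.27594478 -0.35390316  1.71281222  0.10094867  1.17033874
 -0.22688023] 3.9
```

>>> {"fn": "carry_out", "kwargs": {
  "moves": [
    [47, -18, 0, 0, 0, -0.07],
    [94, -36, 0, 0, 0, -0.14],
    [140, -54, 0, 0, 0, -0.21],
    [187, -73, 0, 0, 0, -0.28],
    [233, -91, 0, 0, 0, -0.33],
    [280, -109, 0, 0, 0, -0.371],
    [320, -152, 0, 0, 0, -0.371],
    [361, -195, 0, 0, 0, -0.371],
    [401, -238, 0, 0, 0, -0.371],
    [441, -282, 0, 0, 0, -0.371],
    [481, -324, 0, 0, 0, -0.371],
    [481, -324, 0, 0, 0, -0.371]
  ]
}}

```text
time_s: 5.4
position: [429.8, 369.0, 290.6]
ee_rot: [-0.001, 0.705, 0.709, 0.0]
ft_force: [0.6, -0.3, -0.6]
width: 85.2
```

```bash
python3 - <<'E'
from mv import *
apply([481,-324,0,0,0,-0.371])
from h import *
grab_frame("scene");grab_frame("scene");grab_frame("scene");f=grab_frame("scene")
cv2.imwrite("pics/s2.png",f[:,:,::-1])
cv2.imwrite("pics/t2.png",grab_frame("top")[:,:,::-1])
o=manip.get_obs(); print(o['position'],o['ee_rot'],o['q'],o['time_s'])
E
```

```text
cmd [432.32 365.44 290.3    1.57]
[433.33362871 364.06443394 290.27490211] [ 2.56760502e-04  7.07966548e-01  7.06245913e-01 -1.06547438e-04] [-0.21470204  0.27801968 -0.71786188  1.75870847  0.19716734  1.17837433
 -0.99195116] 5.65
```

View pics/s2.png

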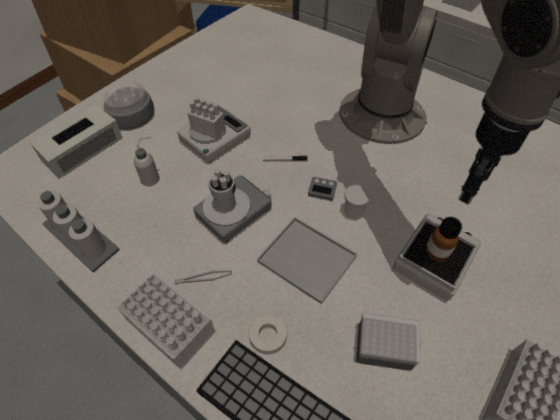

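The gripper hangs above the bottle on the shaker (bottle cap at (450,227) in the scene view). I descend to the cap.

>>> {"fn": "carry_out", "kwargs": {
  "moves": [
    [0, 0, 25, 0, 0, 0],
    [0, 0, 50, 0, 0, 0],
    [0, 0, 75, 0, 0, 0],
    [0, 0, 95, 0, 0, 0],
    [0, 0, 110, 0, 0, 0],
    [0, 0, 120, 0, 0, 0],
    [0, 0, 128, 0, 0, 0],
    [0, 0, 134, 0, 0, 0],
    [0, 0, 134, 0, 0, 0],
    [0, 0, 134, 0, 0, 0]
  ]
}}

```text
time_s: 6.9
position: [432.5, 365.6, 156.7]
ee_rot: [0.0, 0.707, 0.707, 0.0]
ft_force: [0.5, 0.5, -0.0]
width: 85.4
```

>>> {"fn": "carry_out", "kwargs": {
  "moves": [
    [0, 0, 0, 0, 0, 0],
    [0, 0, 0, 0, 0, 0],
    [0, 0, 0, 0, 0, 0],
    [0, 0, 0, 0, 0, 0],
    [0, 0, 0, 0, 0, 0],
    [0, 0, 0, 0, 0, 0],
    [0, 0, 0, 0, 0, 0],
    [0, 0, 0, 0, 0, 0]
  ],
  "fingers": 0,
  "grip_force": 40
}}

```text
time_s: 7.9
position: [432.4, 365.6, 156.7]
ee_rot: [-0.0, 0.707, 0.707, 0.0]
ft_force: [-1.8, -0.2, 6.0]
width: 40.5
```

```bash
python3 - <<'E'
from mv import *
apply([0,0,134,0,0,0])
from h import *
f=grab_frame("scene")
cv2.imwrite("pics/s3.png",cv2.resize(f[160:300,370:520,::-1],None,fx=4,fy=4,interpolation=cv2.INTER_CUBIC))
o=manip.get_obs(); print(o['position'],o['ft_force'],o['ft_torque'],o['width'],o['time_s'])
E
```

```text
cmd [432.32 365.44 156.3    1.57]
[432.40823668 365.64546276 156.70658591] [-2.20673929 -0.5275193   6.37584025] [-0.16083671  0.38769728  0.00955258] 40.6818083711869 7.95
```

View pics/s3.png

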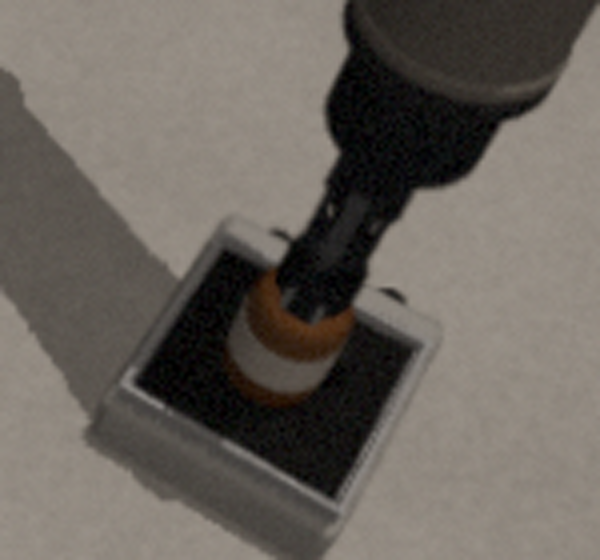

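The jaws closed on the cap (40.6 mm). Next: lift and check.

>>> {"fn": "carry_out", "kwargs": {
  "moves": [
    [0, 0, -4, 0, 0, 0],
    [0, 0, -12, 0, 0, 0],
    [0, 0, -25, 0, 0, 0],
    [0, 0, -40, 0, 0, 0],
    [0, 0, -55, 0, 0, 0],
    [0, 0, -68, 0, 0, 0],
    [0, 0, -76, 0, 0, 0],
    [0, 0, -80, 0, 0, 0],
    [0, 0, -80, 0, 0, 0]
  ]
}}

```text
time_s: 9.07
position: [432.3, 365.4, 236.4]
ee_rot: [0.0, 0.707, 0.707, 0.0]
ft_force: [0.1, 0.4, -2.5]
width: 40.8
```

```bash
python3 - <<'E'
from mv import *
apply([0,0,-80,0,0,0])
from h import *
f=grab_frame("scene")
cv2.imwrite("pics/s4.png",cv2.resize(f[140:300,370:520,::-1],None,fx=3.7,fy=3.7,interpolation=cv2.INTER_CUBIC))
o=manip.get_obs(); print(o['position'],o['ft_force'],o['width'],o['time_s'])
h=np.pi/2
plan([593,119,236,h],[593,119,100,h],[593,119,92.5,h])
E
```

```text
cmd [432.32 365.44 236.3    1.57]
[432.27470595 365.27785683 236.05023231] [ 0.4834474   0.4096863  -2.86930665] 40.68374953806142 9.125
[593, 119, 236, 1.5707963267948966] -> [-246.435, 160.688, 0.302, 0.0, 0.0, -0.0]
[593, 119, 100, 1.5707963267948966] -> [-246.435, 160.688, 136.302, 0.0, 0.0, -0.0]
[593, 119, 92.5, 1.5707963267948966] -> [-246.435, 160.688, 143.802, 0.0, 0.0, -0.0]
```

View pics/s4.png

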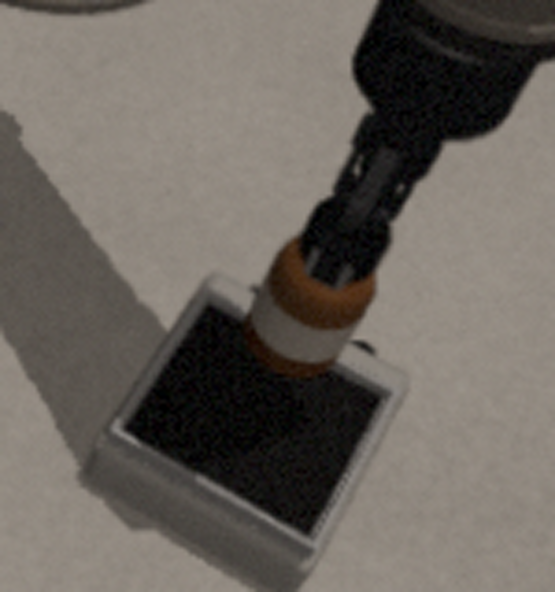

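Held upright. Carry it to the tray and lower it, watching the force for the last few mm.

>>> {"fn": "carry_out", "kwargs": {
  "moves": [
    [-10, 6, 0, 0, 0, 0],
    [-35, 22, 0, 0, 0, 0],
    [-70, 45, 0, 0, 0, 0],
    [-110, 71, 0, 0, 0, 0],
    [-150, 97, 0, 0, 0, 0],
    [-190, 123, 0, 0, 0, 0],
    [-220, 143, 0, 0, 0, 0],
    [-238, 155, 0, 0, 0, 0],
    [-246, 161, 0, 0, 0, 0],
    [-246, 161, 0, 0, 0, 0],
    [-246, 161, 0, 0, 0, 0]
  ]
}}

```text
time_s: 10.5
position: [592.7, 120.9, 236.4]
ee_rot: [-0.0, 0.706, 0.708, 0.0]
ft_force: [-0.6, -0.0, -0.9]
width: 40.6
```

>>> {"fn": "carry_out", "kwargs": {
  "moves": [
    [0, 0, 10, 0, 0, 0],
    [0, 0, 30, 0, 0, 0],
    [0, 0, 55, 0, 0, 0],
    [0, 0, 80, 0, 0, 0],
    [0, 0, 105, 0, 0, 0],
    [0, 0, 122, 0, 0, 0],
    [0, 0, 131, 0, 0, 0],
    [0, 0, 136, 0, 0, 0],
    [0, 0, 138, 0, 0, 0],
    [0, 0, 140, 0, 0, 0],
    [0, 0, 141, 0, 0, 0],
    [0, 0, 141, 0, 0, 0]
  ]
}}

```text
time_s: 12.0
position: [593.4, 119.4, 95.5]
ee_rot: [0.0, 0.707, 0.707, 0.0]
ft_force: [-0.4, 0.4, -1.9]
width: 41.0
```

>>> {"fn": "carry_out", "kwargs": {
  "moves": [
    [0, 0, 1, 0, 0, 0],
    [0, 0, 2, 0, 0, 0],
    [0, 0, 3, 0, 0, 0],
    [0, 0, 3, 0, 0, 0]
  ]
}}

```text
time_s: 12.5
position: [593.4, 119.6, 92.7]
ee_rot: [0.0, 0.707, 0.707, 0.0]
ft_force: [-2.4, -0.8, 4.9]
width: 41.2
```

>>> {"fn": "carry_out", "kwargs": {
  "moves": [
    [0, 0, 0, 0, 0, 0],
    [0, 0, 0, 0, 0, 0],
    [0, 0, 0, 0, 0, 0],
    [0, 0, 0, 0, 0, 0],
    [0, 0, 0, 0, 0, 0],
    [0, 0, 0, 0, 0, 0]
  ],
  "fingers": 100
}}

```text
time_s: 13.25
position: [593.4, 119.4, 92.4]
ee_rot: [-0.0, 0.707, 0.707, 0.0]
ft_force: [-0.7, 0.6, 0.3]
width: 85.2
```

>>> {"fn": "carry_out", "kwargs": {
  "moves": [
    [0, 0, -15, 0, 0, 0],
    [0, 0, -40, 0, 0, 0],
    [0, 0, -80, 0, 0, 0],
    [0, 0, -120, 0, 0, 0],
    [0, 0, -160, 0, 0, 0],
    [0, 0, -190, 0, 0, 0],
    [0, 0, -200, 0, 0, 0],
    [0, 0, -200, 0, 0, 0]
  ]
}}

```text
time_s: 14.25
position: [593.4, 119.4, 292.9]
ee_rot: [0.0, 0.707, 0.707, 0.0]
ft_force: [0.5, 0.3, -1.2]
width: 85.0
```

```bash
python3 - <<'E'
from mv import *
apply([-246,161,0,0,0,0]);apply([0,0,144-200,0,0,0])
from fit import *
h=np.pi/2
P=h+.15
plan([560,-100,292,h],[440.5,-346.5,292,P])
f=grab_frame("scene")
cv2.imwrite("pics/s5.png",f[:,:,::-1])
for c in ("scene","top"):
    grab_frame(c)
    for n in ("bottle",):print(c,n,[(r['confidence'],px2w(c,r['pixel'],3)) for r in finder.spot_point(n,c)[:1]])
E
```

```text
cmd [593.31 119.43 236.3    1.57]
cmd [593.31 119.43 292.3    1.57]
[560, -100, 292, 1.5707963267948966] -> [-219.435, -33.309, 0.302, 0.0, 0.0, -0.0]
[440.5, -346.5, 292, 1.7207963267948965] -> [-465.937, -152.805, 0.302, 0.0, 0.0, -0.15]
scene bottle [(0.83, array([585.84618313, 118.55757961,   3.        ]))]
top bottle []
```

View pics/s5.png

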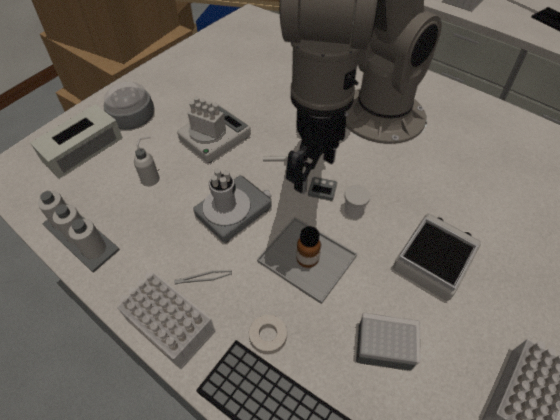

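The bottle stands upright on the tray at (308,250). Next is the rack on the balance.

>>> {"fn": "carry_out", "kwargs": {
  "moves": [
    [-50, -8, 0, 0, 0, 0],
    [-105, -16, 0, 0, 0, 0],
    [-160, -24, 0, 0, 0, 0],
    [-218, -33, 0, 0, 0, 0],
    [-265, -56, 0, 0, 0, -0.03],
    [-313, -79, 0, 0, 0, -0.06],
    [-360, -102, 0, 0, 0, -0.1],
    [-405, -123, 0, 0, 0, -0.15],
    [-440, -140, 0, 0, 0, -0.15],
    [-466, -153, 0, 0, 0, -0.15],
    [-466, -153, 0, 0, 0, -0.15],
    [-466, -153, 0, 0, 0, -0.15]
  ]
}}

```text
time_s: 16.0
position: [440.6, -345.9, 291.9]
ee_rot: [-0.0, 0.652, 0.758, 0.0]
ft_force: [-0.1, 0.8, 0.6]
width: 85.5
```

```bash
python3 - <<'E'
from mv import *
apply([-466,-153,0,0,0,-.15])
from h import *
h=np.pi/2
fr={}
for c in("scene","top"):
    fr[c]=grab_frame(c)
o=manip.get_obs(); print(o['position'],o['ee_rot'],o['time_s'])
G=(0,255,0);Rr=(0,0,255)
r=(440.5,-346.5)
ims=[crop(fr[c],c,(*r,100),33,12,[(rect(*r,120,48,92,.15),Rr),(rect(*r,58,48,92,.15),G)]) for c in fr]
cv2.imwrite("pics/rk.png",cv2.resize(np.hstack(ims),(800,400)))
E
```

```text
cmd [ 440.31 -346.56  292.3     1.72]
[ 440.91269762 -345.54055271  292.17731562] [-1.56489864e-04  6.51565090e-01  7.58592694e-01  1.84576338e-04] 16.1
```

View pics/rk.png

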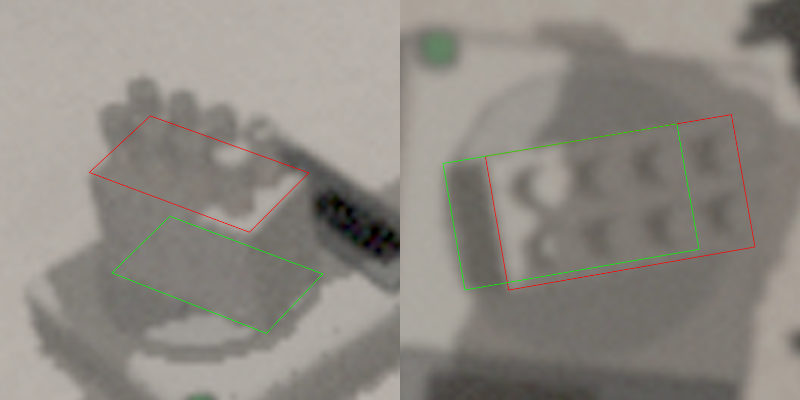

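>>> {"fn": "carry_out", "kwargs": {
  "moves": [
    [0, 0, 25, 0, 0, 0],
    [0, 0, 55, 0, 0, 0],
    [0, 0, 85, 0, 0, 0],
    [0, 0, 115, 0, 0, 0],
    [0, 0, 140, 0, 0, 0],
    [0, 0, 160, 0, 0, 0],
    [0, 0, 173, 0, 0, 0],
    [0, 0, 183, 0, 0, 0],
    [0, 0, 190, 0, 0, 0],
    [0, 0, 193, 0, 0, 0],
    [0, 0, 193, 0, 0, 0]
  ]
}}

```text
time_s: 17.48
position: [440.4, -346.6, 99.5]
ee_rot: [0.0, 0.652, 0.758, 0.0]
ft_force: [0.2, 0.5, -0.1]
width: 85.3
```

>>> {"fn": "carry_out", "kwargs": {
  "moves": [
    [0, 0, 0, 0, 0, 0],
    [0, 0, 0, 0, 0, 0],
    [0, 0, 0, 0, 0, 0],
    [0, 0, 0, 0, 0, 0],
    [0, 0, 0, 0, 0, 0],
    [0, 0, 0, 0, 0, 0],
    [0, 0, 0, 0, 0, 0],
    [0, 0, 0, 0, 0, 0]
  ],
  "fingers": 0,
  "grip_force": 40
}}

```text
time_s: 18.48
position: [440.5, -346.8, 99.8]
ee_rot: [0.0, 0.652, 0.758, -0.0]
ft_force: [-1.8, -0.1, 5.9]
width: 47.0
```

>>> {"fn": "carry_out", "kwargs": {
  "moves": [
    [0, 0, -3, 0, 0, 0],
    [0, 0, -10, 0, 0, 0],
    [0, 0, -22, 0, 0, 0],
    [0, 0, -40, 0, 0, 0],
    [0, 0, -60, 0, 0, 0],
    [0, 0, -75, 0, 0, 0],
    [0, 0, -85, 0, 0, 0],
    [0, 0, -90, 0, 0, 0],
    [0, 0, -90, 0, 0, 0]
  ]
}}

```text
time_s: 19.6
position: [440.3, -346.6, 189.3]
ee_rot: [-0.0, 0.652, 0.758, 0.0]
ft_force: [-0.1, -0.1, -2.9]
width: 47.8
```

```bash
python3 - <<'E'
from mv import *
apply([0,0,193-90,0,0,0])
from h import *
f=grab_frame("scene");cv2.imwrite("pics/s6.png",cv2.resize(f[40:190,130:300,::-1],None,fx=3.7,fy=3.7,interpolation=cv2.INTER_CUBIC))
f=grab_frame("top");cv2.imwrite("pics/t6.png",cv2.resize(f[180:320,360:510,::-1],None,fx=3.7,fy=3.7,interpolation=cv2.INTER_CUBIC))
E
```

```text
cmd [ 440.31 -346.56  189.3     1.72]
```

View pics/s6.png

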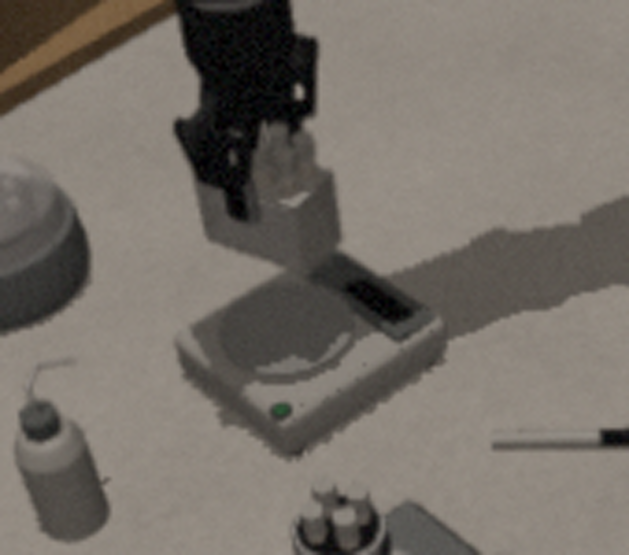

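View pics/t6.png

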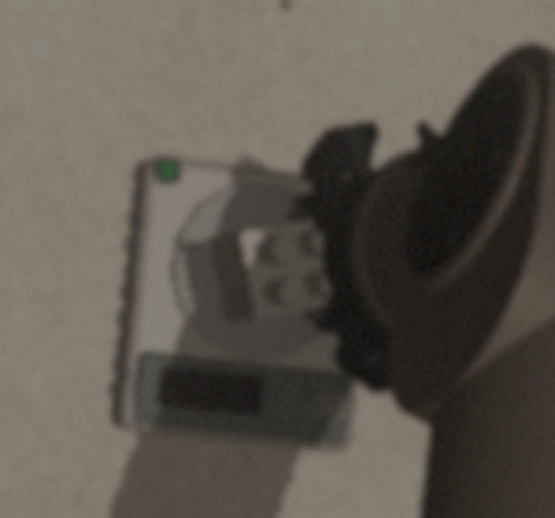

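Rack held level. Now the shaker and balance are both partly clear; I refine the plate centres.

```bash
python3 - <<'E'
from h import *
fr={c:grab_frame(c) for c in("scene","top")}
G=(0,255,0);Rr=(0,0,255);Y=(0,255,255)
s=(431,369.5);b=(438.3,-349.8)
A=[crop(fr[c],c,(*s,67),36,12,[(rect(*s,67,128,128,0),Y),(rect(*s,74,128,128,0),Rr),(rect(*s,74,136,136,0),G)]) for c in fr]
B=[crop(fr[c],c,(*b,58),33,12,[(circ(*b,58,55),G)]) for c in fr]
cv2.imwrite("pics/sh7.png",cv2.resize(np.hstack(A),(800,400)));cv2.imwrite("pics/ba7.png",cv2.resize(np.hstack(B),(800,400)))
E
```

```text
(no output)
```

View pics/sh7.png

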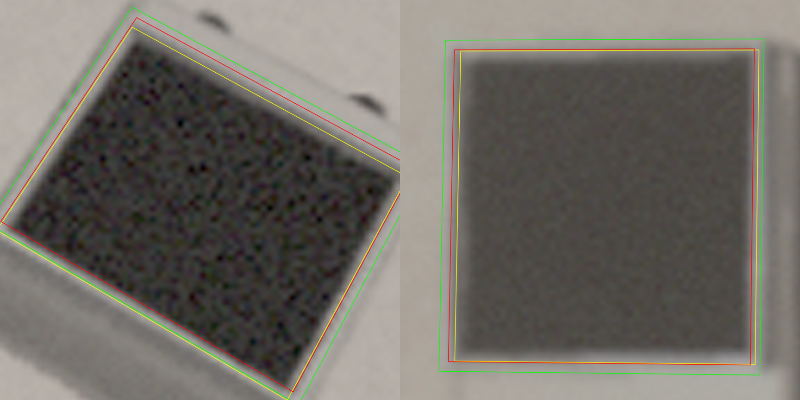

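View pics/ba7.png

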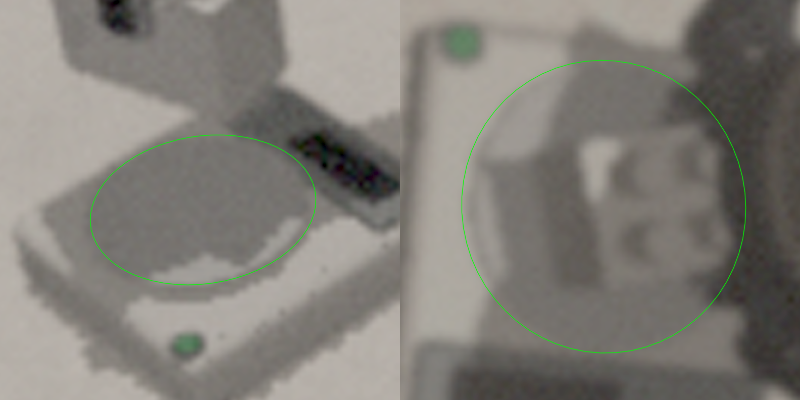

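```bash
python3 - <<'E'
from mv import *
h=np.pi/2
P=h+.15
plan([470,-170,195,P],[480,0,195,P],[470,170,195,P],[431,369.5,195,h])
E
```

```text
[470, -170, 195, 1.7207963267948965] -> [170.144, 55.744, -5.698, 0.0, 0.0, -0.0]
[480, 0, 195, 1.7207963267948965] -> [336.741, 91.034, -5.698, 0.0, 0.0, -0.0]
[470, 170, 195, 1.7207963267948965] -> [506.327, 106.548, -5.698, 0.0, 0.0, -0.0]
[431, 369.5, 195, 1.5707963267948966] -> [709.414, 97.796, -5.698, 0.0, 0.0, 0.15]
```

>>> {"fn": "carry_out", "kwargs": {
  "moves": [
    [10, 3, -2, 0, 0, 0],
    [35, 11, -5, 0, 0, 0],
    [70, 23, -6, 0, 0, 0],
    [105, 34, -6, 0, 0, 0],
    [140, 46, -6, 0, 0, 0],
    [175, 57, -6, 0, 0, 0],
    [210, 65, -6, 0, 0, 0],
    [245, 72, -6, 0, 0, 0],
    [280, 79, -6, 0, 0, 0],
    [310, 86, -6, 0, 0, 0],
    [330, 90, -6, 0, 0, 0],
    [337, 91, -6, 0, 0, 0]
  ]
}}

```text
time_s: 21.3
position: [479.7, 1.8, 195.4]
ee_rot: [-0.0, 0.651, 0.759, 0.0]
ft_force: [0.1, -0.9, -0.9]
width: 47.4
```

```bash
python3 - <<'E'
from mv import *
apply([337,91,-6,0,0,0])
h=np.pi/2
P=h+.15
plan([470,170,195,P],[431,369.5,195,h])
E
```

```text
cmd [4.7993e+02 2.5000e-01 1.9530e+02 1.7200e+00]
[470, 170, 195, 1.7207963267948965] -> [169.327, 15.548, 0.302, 0.0, 0.0, -0.0]
[431, 369.5, 195, 1.5707963267948966] -> [372.414, 6.796, 0.302, 0.0, 0.0, 0.15]
```

>>> {"fn": "carry_out", "kwargs": {
  "moves": [
    [10, 1, 0, 0, 0, 0],
    [38, 4, 0, 0, 0, 0],
    [76, 7, 0, 0, 0, 0.01],
    [116, 11, 0, 0, 0, 0.03],
    [158, 14, 0, 0, 0, 0.05],
    [200, 14, 0, 0, 0, 0.07],
    [242, 13, 0, 0, 0, 0.09],
    [284, 11, 0, 0, 0, 0.11],
    [322, 9, 0, 0, 0, 0.13],
    [350, 8, 0, 0, 0, 0.15],
    [367, 7, 0, 0, 0, 0.15],
    [372, 7, 0, 0, 0, 0.15]
  ]
}}

```text
time_s: 22.8
position: [431.1, 369.4, 195.2]
ee_rot: [-0.0, 0.707, 0.707, -0.0]
ft_force: [0.2, 0.5, -2.3]
width: 47.5
```

>>> {"fn": "carry_out", "kwargs": {
  "moves": [
    [0, 0, 0, 0, 0, 0],
    [0, 0, 0, 0, 0, 0],
    [0, 0, 0, 0, 0, 0],
    [0, 0, 15, 0, 0, 0],
    [0, 0, 35, 0, 0, 0],
    [0, 0, 55, 0, 0, 0],
    [0, 0, 68, 0, 0, 0],
    [0, 0, 76, 0, 0, 0],
    [0, 0, 80, 0, 0, 0],
    [0, 0, 82, 0, 0, 0],
    [0, 0, 83, 0, 0, 0],
    [0, 0, 83, 0, 0, 0]
  ]
}}

```text
time_s: 24.3
position: [431.5, 369.2, 112.6]
ee_rot: [0.0, 0.707, 0.707, 0.0]
ft_force: [0.4, 0.3, -1.9]
width: 46.9
```

```bash
python3 - <<'E'
from mv import *
apply([372,7,0,0,0,.15]);apply([0,0,83,0,0,0])
from h import *
fr={c:grab_frame(c) for c in("scene","top")}
print(manip.get_obs()['position'],manip.get_obs()['ft_force'])
r=(431,369.5)
A=[crop(fr[c],c,(*r,90),40,10,[(rect(*r,71,48,92,0),(0,255,255)),(rect(*r,71+62,48,92,0),(0,0,255))]) for c in fr]
cv2.imwrite("pics/sh8.png",cv2.resize(np.hstack(A),(800,400)))
E
```

```text
cmd [431.26 369.12 195.3    1.57]
cmd [431.26 369.12 112.3    1.57]
[431.45060464 369.20126415 112.61327125] [-0.67957092 -0.55228272 -1.67433304]
```

View pics/sh8.png

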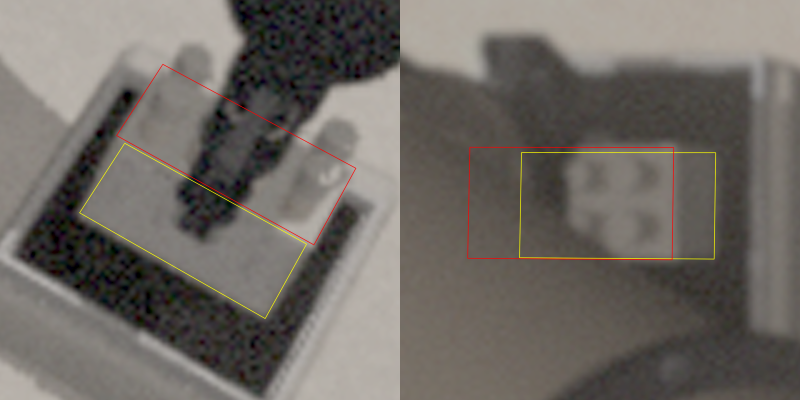

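The rack outline matches the prediction in both views. Lower the last few mm.

>>> {"fn": "carry_out", "kwargs": {
  "moves": [
    [0, 0, 1, 0, 0, 0],
    [0, 0, 2, 0, 0, 0],
    [0, 0, 3, 0, 0, 0],
    [0, 0, 4, 0, 0, 0],
    [0, 0, 4, 0, 0, 0]
  ]
}}

```text
time_s: 25.02
position: [431.3, 369.2, 108.8]
ee_rot: [0.0, 0.707, 0.707, 0.0]
ft_force: [-2.4, -3.4, 8.8]
width: 47.3
```

Contact (8.8 N). Release and retreat.

>>> {"fn": "carry_out", "kwargs": {
  "moves": [
    [0, 0, 0, 0, 0, 0],
    [0, 0, 0, 0, 0, 0],
    [0, 0, 0, 0, 0, 0],
    [0, 0, 0, 0, 0, 0],
    [0, 0, 0, 0, 0, 0],
    [0, 0, 0, 0, 0, 0]
  ],
  "fingers": 100
}}

```text
time_s: 25.78
position: [431.3, 369.1, 108.4]
ee_rot: [-0.0, 0.707, 0.707, 0.0]
ft_force: [-0.3, 1.0, -0.2]
width: 85.5
```

>>> {"fn": "carry_out", "kwargs": {
  "moves": [
    [0, 0, -10, 0, 0, 0],
    [0, 0, -30, 0, 0, 0],
    [0, 0, -60, 0, 0, 0],
    [0, 0, -95, 0, 0, 0],
    [0, 0, -130, 0, 0, 0],
    [0, 0, -160, 0, 0, 0],
    [0, 0, -180, 0, 0, 0],
    [0, 0, -180, 0, 0, 0]
  ]
}}

```text
time_s: 26.78
position: [431.6, 369.5, 290.2]
ee_rot: [0.0, 0.707, 0.707, 0.001]
ft_force: [0.4, -0.3, -0.7]
width: 85.2
```

```bash
python3 - <<'E'
from mv import *
apply([0,0,4-180,0,0,0])
h=np.pi/2
plan([520,160,290,h],[615.5,-118,290,h])
E
```

```text
cmd [431.26 369.12 288.3    1.57]
[520, 160, 290, 1.5707963267948966] -> [-209.12, 88.739, -1.698, 0.0, 0.0, -0.0]
[615.5, -118, 290, 1.5707963267948966] -> [-487.118, 184.243, -1.698, 0.0, 0.0, -0.0]
```

>>> {"fn": "carry_out", "kwargs": {
  "moves": [
    [-45, 19, -2, 0, 0, 0],
    [-95, 40, -2, 0, 0, 0],
    [-145, 62, -2, 0, 0, 0],
    [-200, 85, -2, 0, 0, 0],
    [-255, 104, -2, 0, 0, 0],
    [-310, 123, -2, 0, 0, 0],
    [-365, 142, -2, 0, 0, 0],
    [-415, 159, -2, 0, 0, 0],
    [-455, 173, -2, 0, 0, 0],
    [-487, 184, -2, 0, 0, 0],
    [-487, 184, -2, 0, 0, 0],
    [-487, 184, -2, 0, 0, 0]
  ]
}}

```text
time_s: 28.28
position: [614.9, -117.1, 289.6]
ee_rot: [-0.001, 0.707, 0.707, -0.0]
ft_force: [0.1, 1.0, -0.7]
width: 85.5
```

```bash
python3 - <<'E'
from mv import *
apply([-487,184,-2,0,0,0])
from fit import *
fit('rack',(431,369),67,yaw0=0.)
fit('bottle',(593,119),3)
fit('bucket',(615,-118),52)
f=grab_frame("scene");cv2.imwrite("pics/s9.png",f[:,:,::-1])
o=manip.get_obs(); print(o['position'],o['time_s'])
E
```

```text
cmd [ 615.26 -117.88  290.3     1.57]
rack ['scene', 'top'] [ 4.3208e+02  3.6897e+02 -2.0000e-02] cost 0.098
rack ['scene'] [4.3376e+02 3.6890e+02 2.0000e-02] cost 0.082
rack ['top'] [431.07 366.45  -0.  ] cost 0.102
bottle ['scene', 'top'] [592.26 118.31] cost 0.07
bottle ['scene'] [593.08 120.25] cost 0.05
bottle ['top'] [592.9  117.03] cost 0.045
bucket ['scene', 'top'] [ 615.76 -118.45] cost 0.299
bucket ['scene'] [ 616.73 -118.46] cost 0.065
bucket ['top'] [ 608.73 -109.85] cost 0.493
[ 615.28181274 -117.88554995  290.3403663 ] 28.925
```

View pics/s9.png

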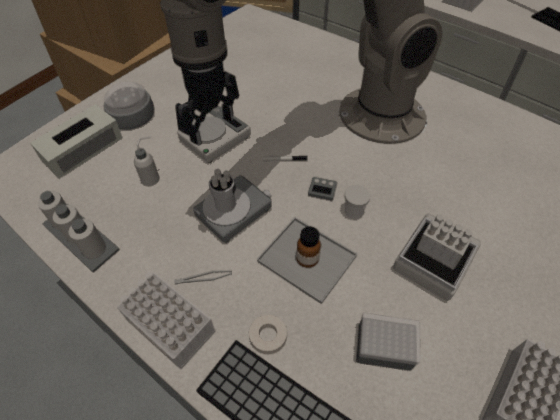

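The rack stands on the shaker at (447,243). Now I descend on the bucket collar.

>>> {"fn": "carry_out", "kwargs": {
  "moves": [
    [0, 0, 25, 0, 0, 0],
    [0, 0, 55, 0, 0, 0],
    [0, 0, 85, 0, 0, 0],
    [0, 0, 110, 0, 0, 0],
    [0, 0, 130, 0, 0, 0],
    [0, 0, 146, 0, 0, 0],
    [0, 0, 158, 0, 0, 0],
    [0, 0, 168, 0, 0, 0],
    [0, 0, 175, 0, 0, 0],
    [0, 0, 178, 0, 0, 0],
    [0, 0, 178, 0, 0, 0]
  ]
}}

```text
time_s: 30.3
position: [615.4, -117.9, 112.4]
ee_rot: [0.0, 0.707, 0.707, 0.0]
ft_force: [-0.1, -0.3, 1.0]
width: 85.1
```

>>> {"fn": "carry_out", "kwargs": {
  "moves": [
    [0, 0, 0, 0, 0, 0],
    [0, 0, 0, 0, 0, 0],
    [0, 0, 0, 0, 0, 0],
    [0, 0, 0, 0, 0, 0],
    [0, 0, 0, 0, 0, 0],
    [0, 0, 0, 0, 0, 0],
    [0, 0, 0, 0, 0, 0],
    [0, 0, 0, 0, 0, 0]
  ],
  "fingers": 0,
  "grip_force": 60
}}

```text
time_s: 31.3
position: [615.6, -118.0, 113.1]
ee_rot: [0.0, 0.707, 0.707, 0.0]
ft_force: [-2.0, 0.4, 7.8]
width: 58.6
```

>>> {"fn": "carry_out", "kwargs": {
  "moves": [
    [0, 0, -3, 0, 0, 0],
    [0, 0, -10, 0, 0, 0],
    [0, 0, -22, 0, 0, 0],
    [0, 0, -40, 0, 0, 0],
    [0, 0, -60, 0, 0, 0],
    [0, 0, -75, 0, 0, 0],
    [0, 0, -85, 0, 0, 0],
    [0, 0, -90, 0, 0, 0],
    [0, 0, -90, 0, 0, 0]
  ]
}}

```text
time_s: 32.42
position: [615.2, -117.9, 202.3]
ee_rot: [-0.0, 0.707, 0.707, -0.0]
ft_force: [-0.1, -0.3, -3.2]
width: 58.5
```

```bash
python3 - <<'E'
from mv import *
apply([0,0,178-90,0,0,0])
from h import *
f=grab_frame("scene");cv2.imwrite("pics/s10.png",cv2.resize(f[80:250,150:320,::-1],None,fx=3.5,fy=3.5,interpolation=cv2.INTER_CUBIC))
h=np.pi/2
plan([520,-240,202,h],[438.3,-349.8,202,h])
E
```

```text
cmd [ 615.26 -117.88  202.3     1.57]
[520, -240, 202, 1.5707963267948966] -> [-122.12, -95.255, 0.302, 0.0, 0.0, -0.0]
[438.3, -349.8, 202, 1.5707963267948966] -> [-231.921, -176.953, 0.302, 0.0, 0.0, -0.0]
```

View pics/s10.png

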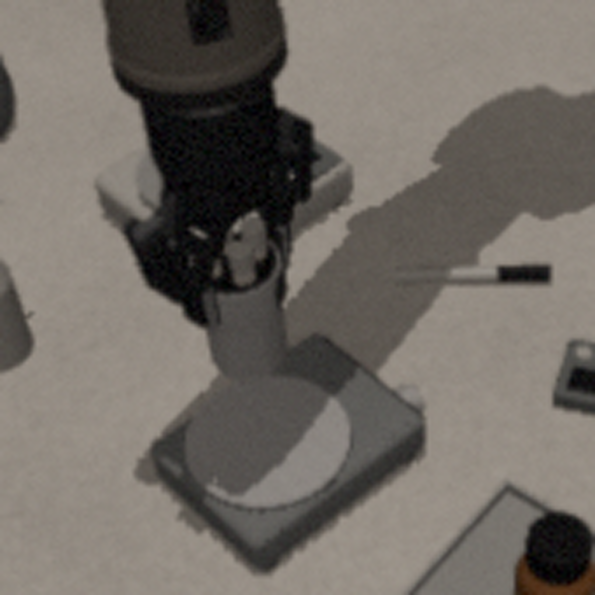

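Bucket held upright. Carry it to the balance.

>>> {"fn": "carry_out", "kwargs": {
  "moves": [
    [-8, -6, 0, 0, 0, 0],
    [-28, -21, 0, 0, 0, 0],
    [-58, -44, 0, 0, 0, 0],
    [-90, -69, 0, 0, 0, 0],
    [-122, -93, 0, 0, 0, 0],
    [-154, -117, 0, 0, 0, 0],
    [-185, -141, 0, 0, 0, 0],
    [-210, -160, 0, 0, 0, 0],
    [-226, -172, 0, 0, 0, 0],
    [-232, -177, 0, 0, 0, 0],
    [-232, -177, 0, 0, 0, 0],
    [-232, -177, 0, 0, 0, 0]
  ]
}}

```text
time_s: 33.98
position: [438.9, -349.0, 202.3]
ee_rot: [-0.0, 0.707, 0.708, 0.0]
ft_force: [0.7, 0.4, -3.9]
width: 58.8
```

>>> {"fn": "carry_out", "kwargs": {
  "moves": [
    [0, 0, 10, 0, 0, 0],
    [0, 0, 25, 0, 0, 0],
    [0, 0, 42, 0, 0, 0],
    [0, 0, 57, 0, 0, 0],
    [0, 0, 67, 0, 0, 0],
    [0, 0, 74, 0, 0, 0],
    [0, 0, 78, 0, 0, 0],
    [0, 0, 80, 0, 0, 0],
    [0, 0, 80, 0, 0, 0]
  ]
}}

```text
time_s: 35.1
position: [438.4, -350.0, 122.5]
ee_rot: [0.0, 0.707, 0.707, 0.0]
ft_force: [-0.4, -0.4, -3.3]
width: 58.6
```

```bash
python3 - <<'E'
from mv import *
apply([-232,-177,80,0,0,0])
from h import *
fr={c:grab_frame(c) for c in("scene","top")}
print(manip.get_obs()['position'],manip.get_obs()['ft_force'])
r=(438.3,-349.8)
A=[crop(fr[c],c,(*r,90),40,10,[(circ(*r,58,55),(0,255,0)),(circ(*r,62,26),(0,255,255)),(circ(*r,62+84,30),(0,0,255))]) for c in fr]
cv2.imwrite("pics/b11.png",cv2.resize(np.hstack(A),(800,400)))
E
```

```text
cmd [ 438.25 -349.88  122.3     1.57]
[ 438.40926908 -349.98675021  122.62162528] [ 1.15435545 -0.63912555 -4.10061263]
```

View pics/b11.png

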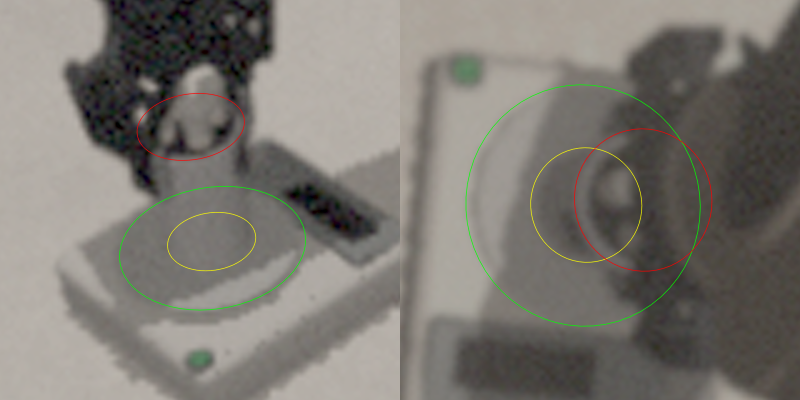

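>>> {"fn": "carry_out", "kwargs": {
  "moves": [
    [0, 0, 1, 0, 0, 0],
    [0, 0, 2, 0, 0, 0],
    [0, 0, 3, 0, 0, 0],
    [0, 0, 4, 0, 0, 0],
    [0, 0, 4, 0, 0, 0]
  ]
}}

```text
time_s: 35.83
position: [438.4, -350.0, 119.0]
ee_rot: [0.0, 0.707, 0.707, -0.0]
ft_force: [-3.1, 3.1, 11.7]
width: 58.7
```

>>> {"fn": "carry_out", "kwargs": {
  "moves": [
    [0, 0, 0, 0, 0, 0],
    [0, 0, 0, 0, 0, 0],
    [0, 0, 0, 0, 0, 0],
    [0, 0, 0, 0, 0, 0],
    [0, 0, 0, 0, 0, 0],
    [0, 0, 0, 0, 0, 0]
  ],
  "fingers": 100
}}

```text
time_s: 36.58
position: [438.3, -349.9, 118.3]
ee_rot: [-0.0, 0.707, 0.707, 0.0]
ft_force: [0.1, -0.5, 0.3]
width: 85.3
```

>>> {"fn": "carry_out", "kwargs": {
  "moves": [
    [0, 0, -10, 0, 0, 0],
    [0, 0, -30, 0, 0, 0],
    [0, 0, -60, 0, 0, 0],
    [0, 0, -95, 0, 0, 0],
    [0, 0, -130, 0, 0, 0],
    [0, 0, -155, 0, 0, 0],
    [0, 0, -170, 0, 0, 0],
    [0, 0, -170, 0, 0, 0]
  ]
}}

```text
time_s: 37.58
position: [438.5, -350.1, 289.1]
ee_rot: [0.001, 0.707, 0.707, 0.0]
ft_force: [0.2, 0.3, -0.8]
width: 85.4
```

```bash
python3 - <<'E'
from mv import *
apply([0,0,4-170,0,0,0])
h=np.pi/2
plan([550,-100,290,h],[593,119,290,h])
E
```

```text
cmd [ 438.25 -349.88  288.3     1.57]
[550, -100, 290, 1.5707963267948966] -> [249.881, 111.743, -1.698, 0.0, 0.0, -0.0]
[593, 119, 290, 1.5707963267948966] -> [468.881, 154.74, -1.698, 0.0, 0.0, -0.0]
```

>>> {"fn": "carry_out", "kwargs": {
  "moves": [
    [45, 20, -2, 0, 0, 0],
    [95, 42, -2, 0, 0, 0],
    [145, 65, -2, 0, 0, 0],
    [200, 90, -2, 0, 0, 0],
    [250, 112, -2, 0, 0, 0],
    [300, 122, -2, 0, 0, 0],
    [350, 132, -2, 0, 0, 0],
    [400, 141, -2, 0, 0, 0],
    [440, 149, -2, 0, 0, 0],
    [469, 155, -2, 0, 0, 0],
    [469, 155, -2, 0, 0, 0],
    [469, 155, -2, 0, 0, 0]
  ]
}}

```text
time_s: 39.08
position: [593.0, 118.4, 289.3]
ee_rot: [-0.0, 0.707, 0.707, -0.001]
ft_force: [-0.1, -0.2, -0.2]
width: 85.5
```

```bash
python3 - <<'E'
from mv import *
apply([469,155,-2,0,0,0])
from fit import *
fit('bucket',(438,-350),58)
fr={c:grab_frame(c) for c in("scene","top")}
r=(438.3,-349.8); s=(616,-114)
G=(0,255,0)
A=[crop(fr[c],c,(*r,80),40,10,[(circ(*r,58,55),G),(circ(*r,58,26),(0,255,255)),(circ(*r,58+84,30),(0,0,255))]) for c in fr]
B=[crop(fr[c],c,(*s,52),36,10,[(circ(*s,52,60),G)]) for c in fr]
cv2.imwrite("pics/b12.png",cv2.resize(np.hstack(A),(800,400)));cv2.imwrite("pics/st12.png",cv2.resize(np.hstack(B),(800,400)))
o=manip.get_obs(); print(o['position'],o['time_s'])
E
```

```text
cmd [593.26 119.12 290.3    1.57]
bucket ['scene', 'top'] [ 437.91 -350.42] cost 0.092
bucket ['scene'] [ 436.86 -353.94] cost 0.128
bucket ['top'] [ 437.82 -350.25] cost 0.044
[593.31588309 118.38361771 290.39456657] 39.375
```

View pics/b12.png

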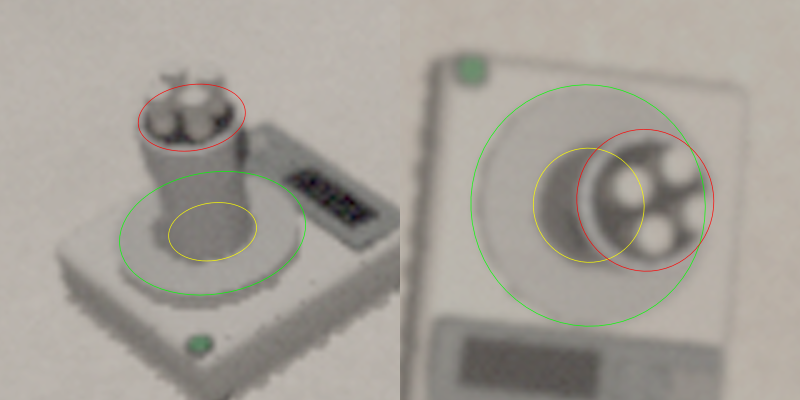

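View pics/st12.png

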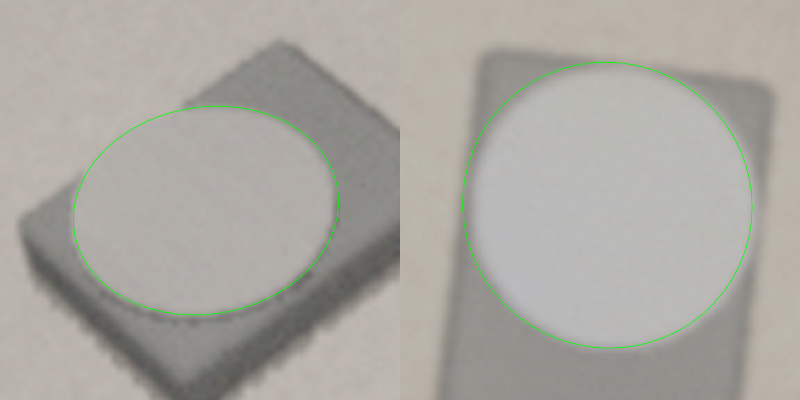

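The bucket is centred on the pan to within a few mm in both views, and the stirrer centre is about (616,-115.5). Regrip the bottle.

>>> {"fn": "carry_out", "kwargs": {
  "moves": [
    [0, 0, 25, 0, 0, 0],
    [0, 0, 55, 0, 0, 0],
    [0, 0, 85, 0, 0, 0],
    [0, 0, 115, 0, 0, 0],
    [0, 0, 140, 0, 0, 0],
    [0, 0, 160, 0, 0, 0],
    [0, 0, 176, 0, 0, 0],
    [0, 0, 187, 0, 0, 0],
    [0, 0, 194, 0, 0, 0],
    [0, 0, 198, 0, 0, 0],
    [0, 0, 198, 0, 0, 0]
  ]
}}

```text
time_s: 40.75
position: [593.4, 119.2, 92.5]
ee_rot: [0.0, 0.707, 0.707, 0.0]
ft_force: [0.5, 0.2, 0.1]
width: 85.5
```

>>> {"fn": "carry_out", "kwargs": {
  "moves": [
    [0, 0, 0, 0, 0, 0],
    [0, 0, 0, 0, 0, 0],
    [0, 0, 0, 0, 0, 0],
    [0, 0, 0, 0, 0, 0],
    [0, 0, 0, 0, 0, 0],
    [0, 0, 0, 0, 0, 0],
    [0, 0, 0, 0, 0, 0],
    [0, 0, 0, 0, 0, 0]
  ],
  "fingers": 0,
  "grip_force": 40
}}

```text
time_s: 41.75
position: [593.4, 119.2, 92.8]
ee_rot: [0.0, 0.707, 0.707, 0.0]
ft_force: [-2.2, 0.8, 5.6]
width: 40.8
```

>>> {"fn": "carry_out", "kwargs": {
  "moves": [
    [0, 0, -4, 0, 0, 0],
    [0, 0, -12, 0, 0, 0],
    [0, 0, -25, 0, 0, 0],
    [0, 0, -45, 0, 0, 0],
    [0, 0, -65, 0, 0, 0],
    [0, 0, -85, 0, 0, 0],
    [0, 0, -98, 0, 0, 0],
    [0, 0, -105, 0, 0, 0],
    [0, 0, -105, 0, 0, 0]
  ]
}}

```text
time_s: 42.88
position: [593.4, 119.1, 197.5]
ee_rot: [0.0, 0.707, 0.707, 0.0]
ft_force: [0.3, 0.1, -2.6]
width: 40.8
```

```bash
python3 - <<'E'
from mv import *
apply([0,0,198-105,0,0,0])
from h import *
f=grab_frame("scene");cv2.imwrite("pics/s13.png",cv2.resize(f[140:310,220:390,::-1],None,fx=3.5,fy=3.5,interpolation=cv2.INTER_CUBIC))
h=np.pi/2
plan([616,-115.5,197.3,h])
E
```

```text
cmd [593.26 119.12 197.3    1.57]
[616, -115.5, 197.3, 1.5707963267948966] -> [-234.618, 22.743, 0.002, 0.0, 0.0, -0.0]
```

View pics/s13.png

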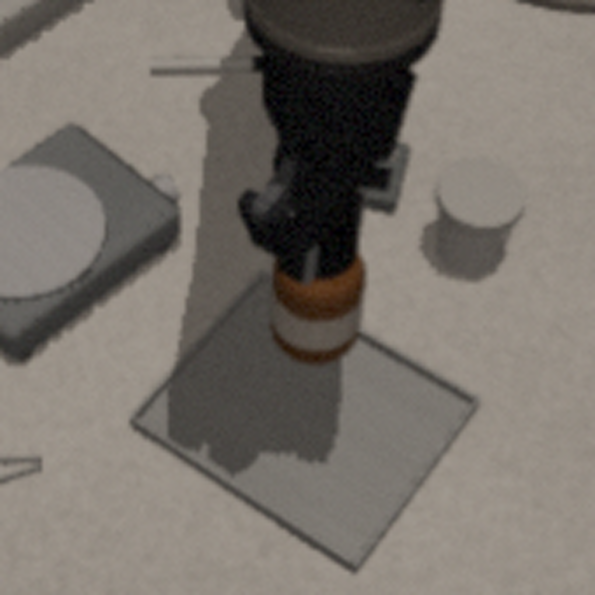

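>>> {"fn": "carry_out", "kwargs": {
  "moves": [
    [-8, 1, 0, 0, 0, 0],
    [-28, 3, 0, 0, 0, 0],
    [-60, 6, 0, 0, 0, 0],
    [-95, 9, 0, 0, 0, 0],
    [-130, 13, 0, 0, 0, 0],
    [-165, 16, 0, 0, 0, 0],
    [-195, 19, 0, 0, 0, 0],
    [-218, 21, 0, 0, 0, 0],
    [-230, 22, 0, 0, 0, 0],
    [-235, 23, 0, 0, 0, 0],
    [-235, 23, 0, 0, 0, 0],
    [-235, 23, 0, 0, 0, 0]
  ]
}}

```text
time_s: 44.42
position: [616.3, -114.9, 197.4]
ee_rot: [-0.0, 0.707, 0.708, 0.0]
ft_force: [0.2, 0.8, -1.9]
width: 40.7
```

>>> {"fn": "carry_out", "kwargs": {
  "moves": [
    [0, 0, 8, 0, 0, 0],
    [0, 0, 20, 0, 0, 0],
    [0, 0, 32, 0, 0, 0],
    [0, 0, 42, 0, 0, 0],
    [0, 0, 48, 0, 0, 0],
    [0, 0, 51, 0, 0, 0],
    [0, 0, 52, 0, 0, 0],
    [0, 0, 52, 0, 0, 0]
  ]
}}

```text
time_s: 45.42
position: [616.4, -115.9, 145.6]
ee_rot: [0.0, 0.707, 0.707, 0.0]
ft_force: [0.1, 1.2, -2.0]
width: 40.8
```

>>> {"fn": "carry_out", "kwargs": {
  "moves": [
    [0, 0, 1, 0, 0, 0],
    [0, 0, 2, 0, 0, 0],
    [0, 0, 3, 0, 0, 0],
    [0, 0, 4, 0, 0, 0],
    [0, 0, 4, 0, 0, 0]
  ]
}}

```text
time_s: 46.05
position: [616.4, -116.0, 141.9]
ee_rot: [0.0, 0.707, 0.707, 0.0]
ft_force: [-3.0, -0.1, 5.6]
width: 41.1
```

Contact. Release, rise, and swing clear to check from both cameras.

>>> {"fn": "carry_out", "kwargs": {
  "moves": [
    [0, 0, 0, 0, 0, 0],
    [0, 0, 0, 0, 0, 0],
    [0, 0, 0, 0, 0, 0],
    [0, 0, 0, 0, 0, 0],
    [0, 0, 0, 0, 0, 0],
    [0, 0, 0, 0, 0, 0]
  ],
  "fingers": 100
}}

```text
time_s: 46.8
position: [616.3, -115.9, 141.3]
ee_rot: [-0.0, 0.707, 0.707, 0.0]
ft_force: [0.5, 0.0, 0.2]
width: 85.2
```

>>> {"fn": "carry_out", "kwargs": {
  "moves": [
    [0, 0, -10, 0, 0, 0],
    [0, 0, -30, 0, 0, 0],
    [0, 0, -65, 0, 0, 0],
    [0, 0, -105, 0, 0, 0],
    [0, 0, -140, 0, 0, 0],
    [0, 0, -150, 0, 0, 0],
    [50, -10, -150, 0, 0, 0],
    [100, -20, -150, 0, 0, 0],
    [150, -40, -150, 0, 0, 0],
    [180, -50, -150, 0, 0, 0],
    [180, -50, -150, 0, 0, 0],
    [180, -50, -150, 0, 0, 0]
  ]
}}

```text
time_s: 48.3
position: [566.4, 63.5, 291.6]
ee_rot: [0.0, 0.707, 0.707, -0.0]
ft_force: [0.1, -0.5, -0.5]
width: 85.4
```

```bash
python3 - <<'E'
from fit import *
fit('bottle',(616,-115.5),52)
fit('bucket',(438,-350),58)
fit('rack',(431,369),67,yaw0=0.)
fit('cup',(400,133),0)
fr={c:grab_frame(c) for c in("scene","top")}
s=(616,-115.5);h=(431,369.5)
G=(0,255,0);Y=(0,255,255);Rr=(0,0,255)
A=[crop(fr[c],c,(*s,80),40,10,[(circ(*s,52,60),G),(circ(*s,52,28),Y),(circ(*s,158,21),Rr)]) for c in fr]
B=[crop(fr[c],c,(*h,80),40,10,[(rect(*h,67,128,128,0),G),(rect(*h,67,48,92,0),Y),(rect(*h,129,48,92,0),Rr)]) for c in fr]
cv2.imwrite("pics/st14.png",cv2.resize(np.hstack(A),(800,400)));cv2.imwrite("pics/sh14.png",cv2.resize(np.hstack(B),(800,400)))
cv2.imwrite("pics/s14.png",fr["scene"][:,:,::-1]);
o=manip.get_obs(); print(o['position'],o['ft_force'],o['time_s'])
E
```

```text
bottle ['scene', 'top'] [ 615.1  -115.07] cost 0.07
bottle ['scene'] [ 616.63 -115.01] cost 0.073
bottle ['top'] [ 614.01 -115.04] cost 0.05
bucket ['scene', 'top'] [ 437.64 -351.27] cost 0.074
bucket ['scene'] [ 436.97 -354.38] cost 0.087
bucket ['top'] [ 437.62 -350.68] cost 0.045
rack ['scene', 'top'] [432.06 369.08   0.  ] cost 0.097
rack ['scene'] [4.3193e+02 3.6978e+02 1.0000e-02] cost 0.081
rack ['top'] [431.96 366.54   0.  ] cost 0.103
cup ['scene', 'top'] [399.95 132.01] cost 0.433
cup ['scene'] [400.44 131.53] cost 0.132
cup ['top'] [398.53 135.44] cost 0.734
[566.28293549  64.12955437 291.36701199] [ 0.60028647  0.10395858 -0.10447145] 49.2
```

View pics/st14.png

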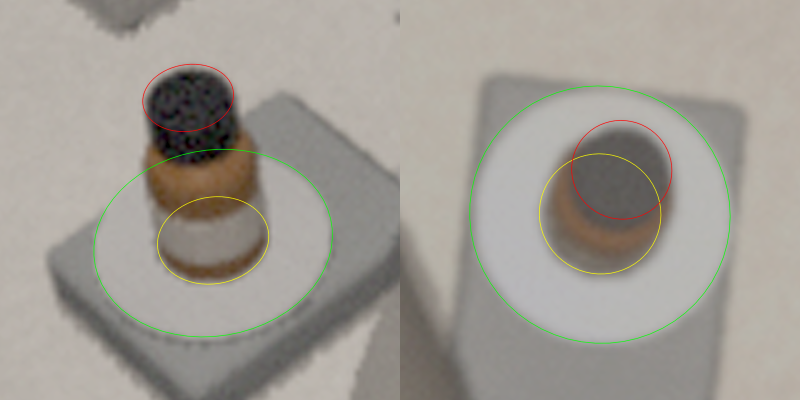

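View pics/sh14.png

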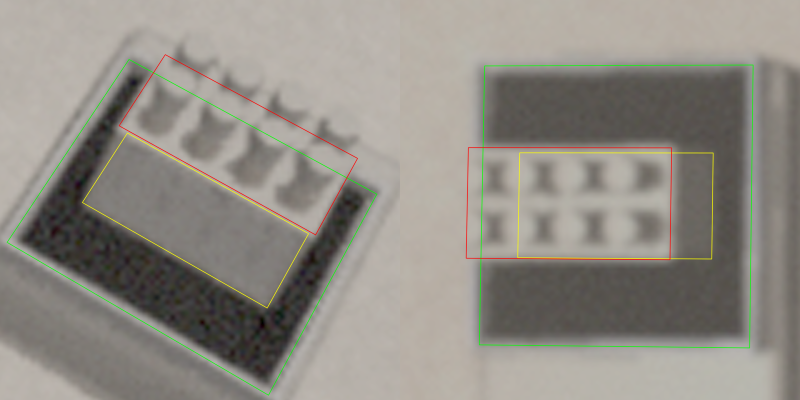

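View pics/s14.png

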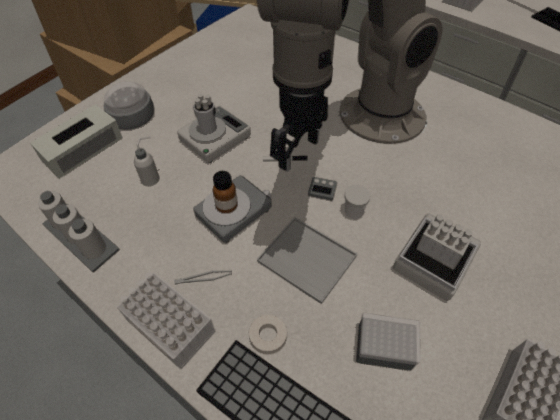

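All three things stand upright and centred: bottle at (225,205), bucket at (205,125) and rack at (447,243) in the scene view. The bystanders are where they began and the arm is clear. Handing in.

```bash
python3 -c "
from workcell import order
print(order.hand_in())"
```

```text
the job is handed in; nothing more can be done
None
```

I parked the bottle on the tray, then moved the rack from the balance to the shaker and the bucket from the stirrer to the balance. Last, I moved the bottle from the tray to the stirrer. I handed in at about 49 s of the 128 s allowed; no verdict is reported.

Positions from my last silhouette fits, both cameras combined, with plate centres from image overlays:

| Thing | Fitted position (mm) | Plate centre (mm) | Offset |
|---|---|---|---|
| bottle | (615.1, -115.1) | stirrer (616, -115.5) | about 1 mm |
| bucket | (437.6, -351.3) | balance (438.3, -349.8) | about 2 mm |
| rack | (432.1, 369.1) | shaker (431, 369.5) | about 1 mm |

- **Upright and released:** All three looked upright in both views and the gripper was clear of everything. The highest force I read at set-down was about 12 N, for the bucket.
- **Disagreements:** The two cameras gave centres 3 to 4 mm apart (bottle 2.6, bucket 3.7, rack 3.2), still well inside the 15 mm allowed.
- **Cup check:** The last top-view fit of the cup failed, probably because the arm was covering it. The scene view put it within 2 mm of its starting place.
- **Wash bottle and timer:** I only checked these by eye in the scene picture, where they looked unmoved.

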